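# Set the missing brass gear into the packed cradle

### The job

Pick the brass gear off its stand and set it into the empty gap between the gears on the sloping assembly cradle, in line with them; lower it until it rests on the cradle's bars before you let go. Leave the other gears where they stand, and do not knock the other things on the bench.

Things in the scene. Friction and masses are not known exactly. Their poses are not given: they have to be found in the camera images.
- brass_centre (a point): centre of the loose brass gear to be placed, the only brass one: a disc 60 mm in diameter, toothed rim 23 mm wide, hub 26 mm wide, about 0.4 kg, both faces alike. It stands on edge on a level stand, centre 78 mm above the table. x axis: its axle line, level at the start; y and z across the disc. It can be gripped across its 60 mm diameter, fingers on the rim at either side.
- stand_brass: blue fixed stand of the brass gear; origin under its foot (80 x 80 x 10 mm) on the table; x along the gear's axle line. The gear rests on two white bars along x; bars and beam reach only 23 mm to either side of the middle and up to 53 mm above the table, so fingers beside the gear are free.
- bed: sloping bed of the blue fixed cradle. Origin: middle of the empty gap, on the gears' axle line, 115 mm above the table; the centre of a gear fully home in the gap lies here. x: up the slope along the bars, 30 degrees above level, roughly away from the robot; y: level, across; z: square to the bars, up and leaning 30 degrees back to the robot. The gap is 32 mm long, x from -16 to +16 mm.
- cradle: foot of the cradle, 190 x 100 x 12 mm, origin under its centre, below the gap. Gears rest on two white bars of 5 mm radius, 30 mm below the axle line, 18 mm to each side; bars and beam reach only 23 mm to each side. The gap is bounded below by the next lower gear, above by two yellow prongs 4 mm thick, 21.5 mm to each side, reaching 6 mm over the axle line; the upper gears lean on them.
- wide_centre (a point): centre of the dark steel gear, 38 mm wide and 60 mm in diameter, on the other level stand: too wide for the gap, to be left alone. x axis: its axle line. The two stands may be swapped.
- low_end (a point): centre of the dark steel gear lowest on the sloping cradle, resting against the end prongs: 60 mm diameter, 22 mm wide along its axle line (point x axis). Loose; held only by resting there.
- low_next (a point): centre of the bright steel gear just below the empty gap, leaning on the lowest gear: 60 mm diameter, 26 mm wide along its axle line (point x axis). Loose; held only by resting there.
- high_next (a point): centre of the bright steel gear just above the empty gap, leaning on the 4 mm thick yellow prongs: 60 mm diameter, 26 mm wide along its axle line (point x axis). Loose; held only by resting there.
- high_end (a point): centre of the dark steel gear highest on the cradle: 60 mm diameter, 20 mm wide along its axle line (point x axis). Loose; held only by resting there.
- flange: dark steel flange hub, 100 mm disc with a 75 mm tall splined stub, loose on the table; origin under its centre
- mount: black rubber and steel mount, 86 mm across and 42 mm high, loose on the table; origin under its centre
- spanner: steel spanner 190 mm long lying loose on the table, origin near its middle
Not all that is in view belongs to the job. Of the things that look like the part that bears brass_centre, the smallest one is meant.

How it is judged:
By the outcome, as a careful person would: the job done as asked, in the order asked, and still so for the second after the job is handed in, with the robot touching nothing.
It also fails if it takes over 34 s, if anything falls off the work surface, if the arm or the gripper's body presses on something with over 40 N, if the wrist force passes 120 N, or if a joint passes its speed limit or range.

### The arm

A 6-joint arm with a two-finger parallel gripper is mounted at the origin on the work surface. World frame = base frame: x ahead of the robot, y to its left, z up, the work surface at z = 0. Lengths are in m, angles in rad, forces in N, time in s.
With the tool pointing down it reaches from about 0.325 to 0.775 m from the base axis. Payload 9.3 kg.
Tool frame: the origin (TCP) lies where the fingers leave the gripper's body, on its centre line; the fingertips stand 73 mm ahead of it and the grasp point (between the pads) lies 54 mm ahead of it; z points along the fingers, y is the direction in which the jaws open and shut (so a half turn about z gives the same grasp; the last joint's range is limited). The gripper opens to 85 mm and grips with 20 to 120 N. Pads are 22 mm wide; open, the fingers measure 114 mm over their backs; the gripper's body (76 mm by 85 mm) begins 54 mm behind the grasp point. The pads swing forward as they close: fully open they stand 13 mm farther back than shut.
Start: joints at [-1.439, 0.259, 0.021, 1.334, 0, 1.418], TCP at [0.155, -0.528, 0.304] pointing down, gripper open.
Joint ranges: [-3.04, 3.04], [-0.91, 1.82], [-1.04, 1.36], [-1.92, 1.95], [-1.52, 1.45], [-3.14, 3.14]. Speed limits (rad/s): [2.22, 2.22, 2.79, 3.14, 3.14, 3.14].

### API

Orientations are given as a 3x3 rotation matrix whose columns are the frame's x, y, z axes.
In Python, from station import get_state, vision, job gives the robot as it stands. The module is installed in compiled form; this text tells all that it offers.
- The arm moves only by the tool step_arm, never from a script. Its argument "commands" is a list of rows, each an object with "translation": the shift along the tool's x, y, z as a fraction of full scale, a list of three; "roll": the turn about the tool's z as a fraction of full scale; "gripper": the opening, from 0 (shut) to 1 (fully open). In form: [{"translation": [dx, dy, dz], "roll": roll, "gripper": gripper}, ...]. A call has 1 to 12 rows; each row shifts and turns the pose as measured when the row begins, along the tool's axes as they then stand; what a row does not reach is not made up. Full scale, the value 1, is 0.025 m for a shift and 4 degrees for a turn. A row lasts 1/10 s, in which the tool goes at most 50 mm and 8.59 degrees, less where a joint would pass 70% of its speed; a pose out of reach is approached as far as the arm can. A call with a number of a shift or a turn outside -1 to 1 is refused whole. A call with a gripper value outside its range is refused whole. The fingers move at their own pace and stop on an object; "newtons" is the grip in N (left out, the last holds). Time passes only in rows, so rows that do not move let the fingers close. It gives the time, the measured TCP pose, the force and the opening at its end, in the units of the state.
- get_state(): the state, without advancing time (a new reading comes with each control period).
- vision.capture(name): name is "scene" or "side" or "wrist"; returns a dict with "img" (480x640x3 uint8, blue, green, red), "range_z" (480x640 float32, m along the optical axis (not along the pixel's ray), 0 where there is no reading), "camera_matrix" (3x3 intrinsics, pixels), "extrinsics" (4x4, takes a point from camera to world coordinates). Camera axes: x right, y up, looking along -z (the intrinsics and any distortion apply to the point x, -y, -z); pixel columns grow to the right and rows downward; lengths in m; the calibration is good to about 2 mm. A picture is of the moment at which its call begins.
- job.sign_off(): hands the job in, once; it reports no verdict.
The state is a dict: "time": time; "joint_pos": joint angles; "joint_vel": joint speeds; "tau": joint torques, N m; "eef_pos": TCP position; "tcp_rot": TCP orientation; "force": force on the tool from outside, world axes, zero at the start; "wrist_torque": the same for the moment, N m; "finger_gap": finger opening in m.
Only numpy, scipy, OpenCV 4.12 (cv2) and the standard library are available. Lean on these libraries where they do the work, as an engineer would, in place of code of your own. Each camera call takes 0.05 s, during which the arm holds its last target. There are 200 camera calls.

## Working session

There is one attempt and no reset: what is moved stays moved. The work goes in short steps, Python scripts to look and compute and a tool call to move; the robot and the scene stay as the last step left them, time stands still between calls to the robot, and variables do not carry over. Pictures are saved under pics/ and viewed, about 8 in all and at most 12, crops included, and the job is handed in when it is done.

Besides the shell and the picture viewer there is one more tool, called by a JSON object that holds its "fn" and its "kwargs", one argument or row to a line. step_arm: Moves the arm, as the interface text tells. Shift numbers are shares of 0.025 m and turn numbers shares of 4 degrees, none past 1 either way. Its arguments: {"type":"object","properties":{"commands":{"type":"array","items":{"type":"object","properties":{"translation":{"type":"array","items":{"type":"number"}},"roll":{"type":"number"},"gripper":{"type":"number"}}}},"newtons":{"type":"number"}},"required":["commands"]}

```bash
mkdir -p pics; cat > h.py <<'E'
import numpy as np, cv2
from station import get_state, vision, job
def cap(n):
    c=vision.capture(n); np.savez('%s.npz'%n,**c); return c
def load(n): return dict(np.load('%s.npz'%n))
def cloud(c):
    K=c['camera_matrix'];E=c['extrinsics'];z=c['range_z']
    v,u=np.mgrid[:480,:640]
    X=(u-K[0,2])/K[0,0]*z; Y=-(v-K[1,2])/K[1,1]*z
    P=np.stack([X,Y,-z],-1)@E[:3,:3].T+E[:3,3]
    P[z==0]=np.nan
    return P
E
python3 - <<'E'
from h import *
a=cap('scene');b=cap('side')
cv2.imwrite('pics/scene.png',a['img']);cv2.imwrite('pics/side.png',b['img'])
print(get_state())
for c in(a,b):print(c['extrinsics'].round(3),c['camera_matrix'])
E
```

```text
{'time': 0.1, 'joint_pos': array([-1.43864657e+00,  2.59129019e-01,  2.08046651e-02,  1.33368842e+00,
       -2.04929796e-05,  1.41820883e+00]), 'joint_vel': array([-1.97443675e-03, -1.67861976e-03,  1.50225720e-03, -7.77520611e-05,
       -1.99472422e-03,  9.82334849e-04]), 'tau': array([ 4.93286789e-03, -5.56692588e+01,  3.45073378e+01,  1.16533853e-02,
       -1.70941794e-04,  5.88445729e-06]), 'eef_pos': array([ 0.15447212, -0.52767868,  0.30331732]), 'tcp_rot': array([[ 9.59735506e-01,  2.80905191e-01, -1.80600252e-04],
       [ 2.80905200e-01, -9.59734766e-01,  1.20314240e-03],
       [ 1.64640603e-04, -1.20543003e-03, -9.99999260e-01]]), 'force': array([-0.02779624, -0.71826554,  0.4226696 ]), 'wrist_torque': array([-0.01296304,  0.00570864, -0.01558124]), 'finger_gap': 0.08526600577463679}
[[-0.006 -0.74   0.673  1.378]
 [ 1.     0.009  0.019  0.072]
 [-0.02   0.673  0.739  1.007]
 [ 0.     0.     0.     1.   ]] [[582.54750049   0.         319.58057893]
 [  0.         582.54750049 230.91822154]
 [  0.           0.           1.        ]]
[[-0.827  0.371 -0.421  0.134]
 [-0.561 -0.555  0.614  0.686]
 [-0.006  0.745  0.667  0.807]
 [ 0.     0.     0.     1.   ]] [[446.41965766   0.         320.98226485]
 [  0.         446.41965766 240.97179246]
 [  0.           0.           1.        ]]
```

View pics/scene.png

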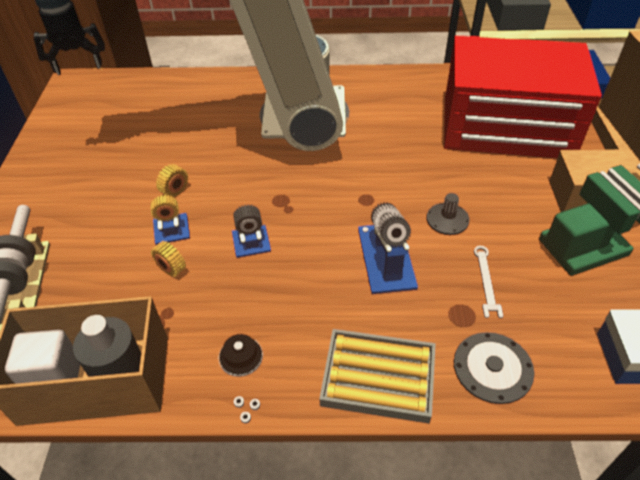

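View pics/side.png

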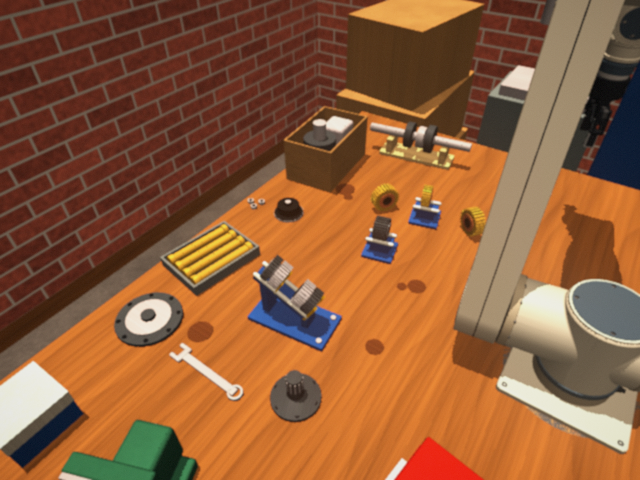

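Brass candidates in the scene image: (172,180) and (168,260) both stand on the table, and (165,210) is on the blue stand. The one on the stand fits, and it also looks smallest. I'll measure it and confirm with a crop.

```bash
cat > m.py <<'E'
from h import *
for n in('scene','side'):
    c=load(n);P=cloud(c);h=cv2.cvtColor(c['img'],cv2.COLOR_BGR2HSV)
    def rep(name,m,minA):
        k,l,s,_=cv2.connectedComponentsWithStats(m.astype(np.uint8))
        for i in range(1,k):
            if s[i,4]<minA: continue
            q=P[(l==i)]; q=q[~np.isnan(q[:,0])]
            if len(q)<20 or abs(q[:,1]).max()>.9: continue
            r=cv2.minAreaRect((q[:,:2]*1000).astype(np.float32))
            print(n,name,s[i].tolist(),'med',np.median(q,0).round(3),'lo',np.percentile(q,2,0).round(3),'hi',np.percentile(q,98,0).round(3),'rect',np.round(r[0],1),np.round(r[1],1),round(r[2],1))
    H,S,V=h[...,0],h[...,1],h[...,2]
    z=P[...,2]
    blue=(H>105)&(H<130)&(S>120)&(V>50)
    rep('foot',blue&(z<.02)&(z>.003),60)
    rep('brass',(H>14)&(H<32)&(S>110)&(V>60)&(z>.012)&(P[...,1]<-.1)&(P[...,0]<.75),60)
    rep('grey',(S<70)&(z>.085)&(P[...,0]>.2)&(P[...,0]<.75)&(P[...,1]>.1)&(P[...,1]<.35),60)
E
python3 m.py
python3 - <<'E'
import cv2,numpy as np
from h import load
a=load('scene')['img'];b=load('side')['img']
f=lambda i,x,y,w,h:cv2.resize(i[y:y+h,x:x+w],(400,300),interpolation=cv2.INTER_CUBIC)
o=np.vstack([np.hstack([f(a,120,150,180,135),f(a,330,180,160,120)]),np.hstack([f(b,350,165,160,120),f(b,230,240,160,120)])])
cv2.imwrite('pics/crop.png',o)
E
```

```text
scene foot [154, 214, 35, 29, 312] med [ 0.477 -0.287  0.012] lo [ 0.417 -0.341  0.007] hi [ 0.498 -0.261  0.016] rect [ 457.4 -301.6] [81.7 75.2] 15.1
scene foot [233, 226, 37, 30, 353] med [ 0.519 -0.111  0.011] lo [ 0.464 -0.15   0.006] hi [ 0.538 -0.07   0.015] rect [ 498.5 -111.1] [76.5 74.4] 13.1
scene foot [359, 227, 58, 65, 1233] med [0.6   0.173 0.013] lo [0.474 0.143 0.009] hi [0.642 0.247 0.017] rect [551.  194.3] [186.2  95.7] 6.9
scene brass [151, 164, 37, 56, 856] med [ 0.355 -0.313  0.074] lo [ 0.306 -0.346  0.018] hi [ 0.475 -0.275  0.109] rect [ 387.1 -312.8] [183.4  71.6] 4.4
scene brass [30, 233, 15, 22, 145] med [ 0.534 -0.581  0.036] lo [ 0.515 -0.591  0.014] hi [ 0.568 -0.565  0.084] rect [ 550.6 -579.3] [74.7 19.7] 17.8
scene brass [151, 242, 35, 35, 575] med [ 0.587 -0.268  0.065] lo [ 0.56  -0.315  0.02 ] hi [ 0.605 -0.246  0.08 ] rect [ 574.9 -280.8] [79.1 31.8] 53.4
scene brass [1, 259, 44, 64, 531] med [ 0.634 -0.578  0.015] lo [ 0.555 -0.608  0.012] hi [ 0.718 -0.553  0.064] rect [ 636.  -584.4] [169.9  60.7] 2.2
scene grey [373, 204, 37, 49, 1063] med [0
[... 594 characters left out ...]
82  0.015] lo [ 0.511 -0.637  0.012] hi [ 0.726 -0.549  0.061] rect [ 620.  -596.8] [236.5  83. ] 7.7
side brass [370, 183, 29, 26, 341] med [ 0.578 -0.266  0.061] lo [ 0.543 -0.301  0.016] hi [ 0.604 -0.244  0.077] rect [ 575.2 -280.4] [79.1 37.8] 53.3
side brass [421, 184, 12, 23, 202] med [ 0.454 -0.282  0.094] lo [ 0.442 -0.314  0.059] hi [ 0.47  -0.27   0.109] rect [ 458.3 -297.5] [25.4 56.7] 15.7
side brass [460, 206, 26, 30, 368] med [ 0.312 -0.302  0.062] lo [ 0.292 -0.33   0.017] hi [ 0.359 -0.283  0.078] rect [ 324.6 -313.7] [33.6 76.9] 52.3
side grey [254, 261, 63, 47, 1126] med [0.559 0.213 0.122] lo [0.487 0.18  0.087] hi [0.622 0.229 0.165] rect [554.2 201.4] [145.2  58.2] 10.3
```

View pics/crop.png

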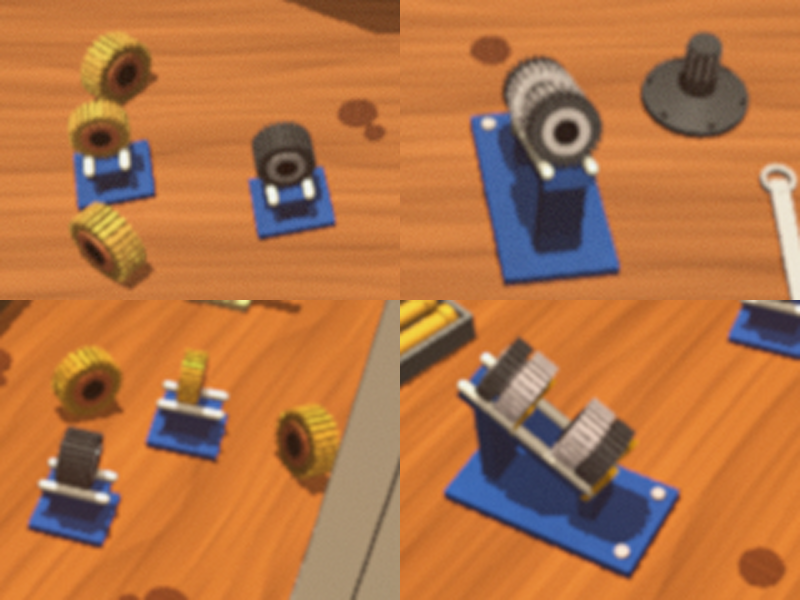

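The crop shows the three brass gears. The one on the stand (scene 165,210) is clearly narrower than the two on the table (172,180 and 168,260), so it is the one meant. The cradle climbs away from the robot, and the gap is visible between the two gear pairs. I'll go above the brass gear.

{"fn": "step_arm", "kwargs": {
  "commands": [
    {"translation": [1,-0.38,0],"roll": 0.2,"gripper": 1},
    {"translation": [1,-0.38,0],"roll": 0.2,"gripper": 1},
    {"translation": [1,-0.38,0],"roll": 0.2,"gripper": 1},
    {"translation": [1,-0.38,0],"roll": 0,"gripper": 1},
    {"translation": [1,-0.38,0],"roll": 0,"gripper": 1},
    {"translation": [1,-0.38,0],"roll": 0,"gripper": 1},
    {"translation": [1,-0.38,0],"roll": 0,"gripper": 1},
    {"translation": [1,-0.38,0],"roll": 0,"gripper": 1},
    {"translation": [1,-0.38,0],"roll": 0,"gripper": 1},
    {"translation": [1,-0.38,0],"roll": 0,"gripper": 1},
    {"translation": [1,-0.38,0],"roll": 0,"gripper": 1},
    {"translation": [1,-0.38,0],"roll": 0,"gripper": 1}
  ]
}}

```text
time: 1.3
eef_pos: [0.4242, -0.3375, 0.2991]
tcp_rot: [[0.973, 0.233, -0.004], [0.233, -0.973, 0.009], [-0.002, -0.01, -1.0]]
force: [0.3, -1.5, 0.0]
finger_gap: 0.0855
```

{"fn": "step_arm", "kwargs": {
  "commands": [
    {"translation": [0.8,-0.6,0.5],"roll": 0,"gripper": 1},
    {"translation": [0.8,-0.6,0.5],"roll": 0,"gripper": 1},
    {"translation": [0.1,0,0.5],"roll": 0,"gripper": 1},
    {"translation": [0,0,0],"roll": 0,"gripper": 1},
    {"translation": [0,0,0],"roll": 0,"gripper": 1}
  ]
}}

```text
time: 1.8
eef_pos: [0.462, -0.2938, 0.2594]
tcp_rot: [[0.971, 0.237, -0.006], [0.237, -0.971, 0.011], [-0.003, -0.012, -1.0]]
force: [0.1, -0.4, -0.3]
finger_gap: 0.0853
```

```bash
python3 - <<'E'
from h import *
c=cap('wrist');s=get_state();print(s['eef_pos'],s['tcp_rot'].round(3),s['joint_pos'].round(3))
P=cloud(c);h=cv2.cvtColor(c['img'],cv2.COLOR_BGR2HSV)
m=(h[...,0]>12)&(h[...,0]<34)&(h[...,1]>110)&(h[...,2]>60)&(P[...,2]>.06)&(np.hypot(P[...,0]-.457,P[...,1]+.3)<.06)
q=P[m];print(m.sum(),np.percentile(q,[1,50,99],axis=0).round(4));print(cv2.minAreaRect((q[:,:2]*1000).astype(np.float32)))
t=q[q[:,2]>.1];print(cv2.minAreaRect((t[:,:2]*1000).astype(np.float32)))
cv2.imwrite('pics/w1.png',c['img'])
E
```

```text
[ 0.46182181 -0.2939641   0.25940303] [[ 0.972  0.237 -0.006]
 [ 0.237 -0.971  0.011]
 [-0.003 -0.012 -1.   ]] [-0.722  0.277 -0.067  1.239  0.004  2.181]
3375 [[ 0.4412 -0.3548  0.0697]
 [ 0.4618 -0.301   0.1036]
 [ 0.4833 -0.252   0.2663]]
((463.3272399902344, -298.6421813964844), (34.366947174072266, 117.14326477050781), 13.642546653747559)
((463.3406677246094, -298.638916015625), (34.3393440246582, 117.14326477050781), 13.642546653747559)
```

View pics/w1.png

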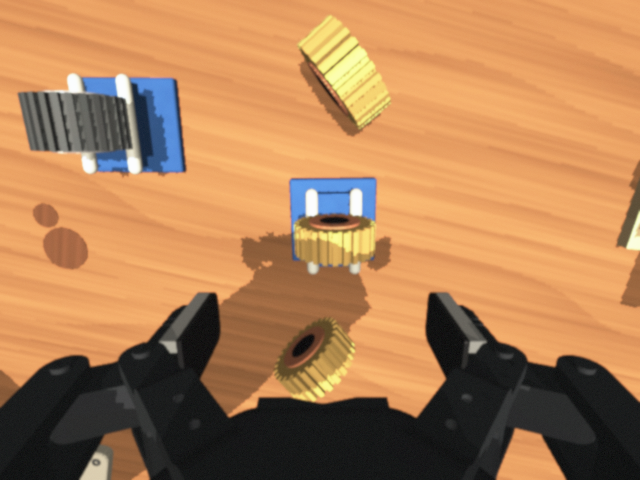

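The brass gear sits on its stand at (335,242), square to the jaws, with the decoys at (345,75) and (315,360). I'll refit with the fingers left out of the mask.

```bash
python3 - <<'E'
from h import *
c=load('wrist');P=cloud(c);h=cv2.cvtColor(c['img'],cv2.COLOR_BGR2HSV)
v,u=np.mgrid[:480,:640];z=P[...,2]
m=(h[...,0]>14)&(h[...,0]<34)&(h[...,1]>110)&(h[...,2]>60)&(z>.06)&(z<.12)&(abs(u-335)<60)&(abs(v-242)<40)
q=P[m];print(m.sum(),np.percentile(q,[1,50,99],axis=0).round(4));print(cv2.minAreaRect((q[:,:2]*1000).astype(np.float32)))
t=q[q[:,2]>.1];print(len(t),cv2.minAreaRect((t[:,:2]*1000).astype(np.float32)))
b=(h[...,0]>105)&(h[...,0]<130)&(h[...,1]>120)&(abs(u-335)<60)&(abs(v-220)<60)&(z<.015)
q=P[b];print(b.sum(),cv2.minAreaRect((q[:,:2]*1000).astype(np.float32)))
E
```

```text
2848 [[ 0.4436 -0.3291  0.0699]
 [ 0.4605 -0.3005  0.1025]
 [ 0.4758 -0.2727  0.1093]]
((459.0890808105469, -301.44598388671875), (24.756460189819336, 58.74298095703125), 13.94309139251709)
1862 ((458.44976806640625, -301.2145690917969), (23.62913703918457, 42.36338424682617), 14.0281982421875)
1639 ((455.2812194824219, -302.0585632324219), (76.02506256103516, 77.07057189941406), 15.319769859313965)
```

{"fn": "step_arm", "kwargs": {
  "commands": [
    {"translation": [-0.1,0.2,0],"roll": 0,"gripper": 1},
    {"translation": [-0.06,0.1,0.8],"roll": 0,"gripper": 1},
    {"translation": [0,0,0.9],"roll": 0,"gripper": 1},
    {"translation": [0,0,0.9],"roll": 0,"gripper": 1},
    {"translation": [0,0,0.9],"roll": 0,"gripper": 1},
    {"translation": [0,0,0.7],"roll": 0,"gripper": 1},
    {"translation": [0,0,0.4],"roll": 0,"gripper": 1},
    {"translation": [0,0,0],"roll": 0,"gripper": 1}
  ]
}}

```text
time: 2.65
eef_pos: [0.4577, -0.3095, 0.1459]
tcp_rot: [[0.973, 0.229, 0.001], [0.229, -0.973, 0.003], [0.002, -0.003, -1.0]]
force: [-0.3, 0.5, -0.3]
finger_gap: 0.0855
```

{"fn": "step_arm", "kwargs": {
  "commands": [
    {"translation": [0.1,-0.3,0],"roll": 0,"gripper": 1},
    {"translation": [0,0,0.4],"roll": 0,"gripper": 1},
    {"translation": [0,0,0.2],"roll": 0,"gripper": 1},
    {"translation": [0,0,0],"roll": 0,"gripper": 1}
  ]
}}

```text
time: 3.05
eef_pos: [0.4592, -0.3022, 0.1325]
tcp_rot: [[0.974, 0.229, 0.004], [0.229, -0.974, 0.001], [0.004, 0.0, -1.0]]
force: [0.5, 0.1, -0.8]
finger_gap: 0.0858
```

{"fn": "step_arm", "kwargs": {
  "commands": [
    {"translation": [0,0,0.15],"roll": 0.1,"gripper": 1},
    {"translation": [0,0,0],"roll": 0,"gripper": 0},
    {"translation": [0,0,0],"roll": 0,"gripper": 0},
    {"translation": [0,0,0],"roll": 0,"gripper": 0},
    {"translation": [0,0,0],"roll": 0,"gripper": 0},
    {"translation": [0,0,0],"roll": 0,"gripper": 0}
  ],
  "newtons": 60
}}

```text
time: 3.65
eef_pos: [0.4593, -0.3013, 0.1293]
tcp_rot: [[0.975, 0.222, 0.005], [0.222, -0.975, 0.002], [0.005, -0.001, -1.0]]
force: [-0.7, -0.8, -0.5]
finger_gap: 0.0584
```

{"fn": "step_arm", "kwargs": {
  "commands": [
    {"translation": [0,0,-0.4],"roll": 0,"gripper": 0},
    {"translation": [0,0,-1],"roll": 0,"gripper": 0},
    {"translation": [0,0,-1],"roll": 0,"gripper": 0},
    {"translation": [0,0,-1],"roll": 0,"gripper": 0},
    {"translation": [0,0,-1],"roll": 0,"gripper": 0},
    {"translation": [0,0,-1],"roll": 0,"gripper": 0},
    {"translation": [0,0,-1],"roll": 0,"gripper": 0},
    {"translation": [0,0,-1],"roll": 0,"gripper": 0}
  ]
}}

```text
time: 4.45
eef_pos: [0.456, -0.3002, 0.318]
tcp_rot: [[0.975, 0.221, -0.007], [0.221, -0.975, 0.011], [-0.004, -0.013, -1.0]]
force: [-0.3, -0.6, -4.5]
finger_gap: 0.0586
```

```bash
python3 - <<'E'
from h import *
c=cap('wrist');s=get_state();print(s['eef_pos'],s['tcp_rot'].round(3),s['joint_pos'].round(3),s['force'],s['finger_gap'])
cv2.imwrite('pics/w2.png',c['img'])
E
```

```text
[ 0.45664564 -0.30079853  0.32233781] [[ 0.975  0.221 -0.002]
 [ 0.221 -0.975  0.007]
 [-0.001 -0.008 -1.   ]] [-0.738  0.252  0.059  1.385  0.004  2.181] [ 0.41854267  0.16183247 -0.37383278] 0.05859265327591942
```

View pics/w2.png

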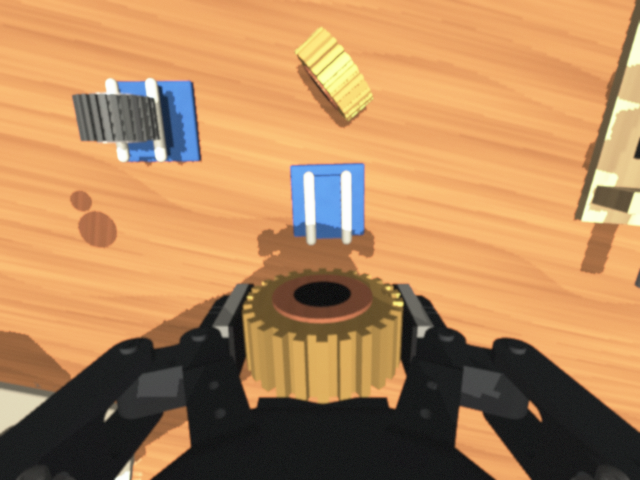

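The gear is firmly held at (323,335) and still square in the jaws. The tool has no tilt command, but the bed slopes 30°. With the arm raised, joint 4 reaches its 1.95 limit, which tips the tool outward in the radial plane. I'll carry the gear to the bed's yaw azimuth, go high and test that in free air.

{"fn": "step_arm", "kwargs": {
  "commands": [
    {"translation": [0.3,-0.95,-0.4],"roll": 0,"gripper": 0},
    {"translation": [0.3,-0.95,-0.4],"roll": 0,"gripper": 0},
    {"translation": [0.3,-0.95,-0.4],"roll": 0.2,"gripper": 0},
    {"translation": [0.3,-0.95,-0.4],"roll": 0.2,"gripper": 0},
    {"translation": [0.3,-0.95,-0.4],"roll": 0.2,"gripper": 0},
    {"translation": [0.3,-0.95,-0.4],"roll": 0.2,"gripper": 0},
    {"translation": [0.3,-0.95,-0.4],"roll": 0.2,"gripper": 0},
    {"translation": [0.3,-0.95,-0.4],"roll": 0.2,"gripper": 0},
    {"translation": [0.3,-0.95,-0.4],"roll": 0.2,"gripper": 0},
    {"translation": [0.3,-0.95,-0.4],"roll": 0,"gripper": 0},
    {"translation": [0.3,-0.95,-0.4],"roll": 0,"gripper": 0},
    {"translation": [0.3,-0.95,-0.4],"roll": 0,"gripper": 0}
  ]
}}

```text
time: 5.7
eef_pos: [0.4959, 0.0025, 0.4424]
tcp_rot: [[0.993, 0.114, -0.012], [0.114, -0.993, 0.01], [-0.011, -0.012, -1.0]]
force: [1.3, -0.5, -5.5]
finger_gap: 0.0587
```

{"fn": "step_arm", "kwargs": {
  "commands": [
    {"translation": [0,-0.9,-0.5],"roll": 0,"gripper": 0},
    {"translation": [0,-0.8,-0.8],"roll": 0,"gripper": 0},
    {"translation": [-0.3,-0.5,-0.9],"roll": 0,"gripper": 0},
    {"translation": [-0.3,0,-1],"roll": 0,"gripper": 0},
    {"translation": [-0.3,0,-1],"roll": 0,"gripper": 0},
    {"translation": [-0.3,0,-1],"roll": 0,"gripper": 0}
  ]
}}

```text
time: 6.3
eef_pos: [0.4589, 0.0575, 0.5547]
tcp_rot: [[0.993, 0.119, 0.002], [0.119, -0.993, 0.01], [0.004, -0.01, -1.0]]
force: [-1.6, 0.4, -6.9]
finger_gap: 0.0587
```

```bash
python3 - <<'E'
from h import *
s=get_state();print(s['eef_pos'],s['tcp_rot'].round(3),s['joint_pos'].round(3),s['force'],s['finger_gap'])
E
```

```text
[0.45886885 0.05753127 0.55467204] [[ 0.993  0.119  0.002]
 [ 0.119 -0.993  0.01 ]
 [ 0.004 -0.01  -1.   ]] [-0.062  0.162  0.54   1.946  0.011  2.96 ] [-1.61245213  0.37829828 -6.86782256] 0.058682247161667214
```

Joint 4 is at its limit (1.946), as expected. The arm plane follows q1, with the TCP offset sideways by about 85 mm, and joint 6 is near its end at 2.96. I'll take the equivalent half turn by rolling back 180° (both faces are alike), moving first so that q1 lies at the bed's yaw.

{"fn": "step_arm", "kwargs": {
  "commands": [
    {"translation": [0,-0.9,0.6],"roll": 0,"gripper": 0},
    {"translation": [0,-1,0.4],"roll": 0,"gripper": 0},
    {"translation": [0,-1,0],"roll": 0,"gripper": 0},
    {"translation": [0,0,0],"roll": -1,"gripper": 0},
    {"translation": [0,0,0],"roll": -1,"gripper": 0},
    {"translation": [0,0,0],"roll": -1,"gripper": 0},
    {"translation": [0,0,0],"roll": -1,"gripper": 0},
    {"translation": [0,0,0],"roll": -1,"gripper": 0},
    {"translation": [0,0,0],"roll": -1,"gripper": 0},
    {"translation": [0,0,0],"roll": -1,"gripper": 0},
    {"translation": [0,0,0],"roll": -1,"gripper": 0}
  ]
}}

```text
time: 7.4
eef_pos: [0.4367, 0.1298, 0.5223]
tcp_rot: [[0.767, 0.641, -0.02], [0.641, -0.767, 0.007], [-0.011, -0.019, -1.0]]
force: [0.6, 0.6, -5.7]
finger_gap: 0.0582
```

{"fn": "step_arm", "kwargs": {
  "commands": [
    {"translation": [0,0,0],"roll": -1,"gripper": 0},
    {"translation": [0,0,0],"roll": -1,"gripper": 0},
    {"translation": [0,0,0],"roll": -1,"gripper": 0},
    {"translation": [0,0,0],"roll": -1,"gripper": 0},
    {"translation": [0,0,0],"roll": -1,"gripper": 0},
    {"translation": [0,0,0],"roll": -1,"gripper": 0},
    {"translation": [0,0,0],"roll": -1,"gripper": 0},
    {"translation": [0,0,0],"roll": -1,"gripper": 0},
    {"translation": [0,0,0],"roll": -1,"gripper": 0},
    {"translation": [0,0,0],"roll": -1,"gripper": 0},
    {"translation": [0,0,0],"roll": -1,"gripper": 0},
    {"translation": [0,0,0],"roll": -1,"gripper": 0}
  ]
}}

```text
time: 8.6
eef_pos: [0.4228, 0.1262, 0.5119]
tcp_rot: [[0.005, 0.999, -0.052], [1.0, -0.004, 0.003], [0.003, -0.052, -0.999]]
force: [0.8, 0.0, -5.0]
finger_gap: 0.0587
```

{"fn": "step_arm", "kwargs": {
  "commands": [
    {"translation": [0,0,0],"roll": -1,"gripper": 0},
    {"translation": [0,0,0],"roll": -1,"gripper": 0},
    {"translation": [0,0,0],"roll": -1,"gripper": 0},
    {"translation": [0,0,0],"roll": -1,"gripper": 0},
    {"translation": [0,0,0],"roll": -1,"gripper": 0},
    {"translation": [0,0,0],"roll": -1,"gripper": 0},
    {"translation": [0,0,0],"roll": -1,"gripper": 0},
    {"translation": [0,0,0],"roll": -1,"gripper": 0},
    {"translation": [0,0,0],"roll": -1,"gripper": 0},
    {"translation": [0,0,0],"roll": -1,"gripper": 0},
    {"translation": [0,0,0],"roll": -1,"gripper": 0},
    {"translation": [0,0,0],"roll": -1,"gripper": 0}
  ]
}}

```text
time: 9.8
eef_pos: [0.4087, 0.1226, 0.5018]
tcp_rot: [[-0.759, 0.646, -0.082], [0.648, 0.762, -0.0], [0.062, -0.053, -0.997]]
force: [0.3, -0.2, -5.0]
finger_gap: 0.0583
```

{"fn": "step_arm", "kwargs": {
  "commands": [
    {"translation": [0,0,0],"roll": -1,"gripper": 0},
    {"translation": [0,0,0],"roll": -1,"gripper": 0},
    {"translation": [0,0,0],"roll": -1,"gripper": 0},
    {"translation": [0,0,0],"roll": -1,"gripper": 0},
    {"translation": [0,0,0],"roll": -1,"gripper": 0},
    {"translation": [0,0,0],"roll": -1,"gripper": 0},
    {"translation": [0,0,0],"roll": -1,"gripper": 0},
    {"translation": [0,0,0],"roll": -1,"gripper": 0},
    {"translation": [0,0,0],"roll": -1,"gripper": 0},
    {"translation": [0,0,0],"roll": -1,"gripper": 0}
  ]
}}

```text
time: 10.8
eef_pos: [0.3967, 0.1197, 0.4935]
tcp_rot: [[-0.994, -0.02, -0.105], [-0.02, 1.0, -0.002], [0.105, -0.0, -0.994]]
force: [0.3, 1.0, -5.6]
finger_gap: 0.0582
```

```bash
python3 - <<'E'
from h import *
s=get_state();print(s['time'],s['eef_pos'],s['tcp_rot'].round(3),s['joint_pos'].round(3),s['force'],s['finger_gap'])
E
```

```text
10.8 [0.39672236 0.11974273 0.49353639] [[-0.994 -0.02  -0.105]
 [-0.02   1.    -0.002]
 [ 0.105 -0.    -0.994]] [0.086 0.094 0.289 1.871 0.007 0.066] [ 0.2640103   0.98681821 -5.62170201] 0.05821795600368164
```

{"fn": "step_arm", "kwargs": {
  "commands": [
    {"translation": [0,0.4,-1],"roll": -0.5,"gripper": 0},
    {"translation": [0,0.4,-1],"roll": -0.5,"gripper": 0},
    {"translation": [0,0.2,-1],"roll": -0.4,"gripper": 0},
    {"translation": [0,0,-1],"roll": 0,"gripper": 0},
    {"translation": [0,0,-1],"roll": 0,"gripper": 0},
    {"translation": [0,0,-1],"roll": 0,"gripper": 0},
    {"translation": [0,0,-1],"roll": 0,"gripper": 0},
    {"translation": [0,0,-1],"roll": 0,"gripper": 0}
  ]
}}

```text
time: 11.6
eef_pos: [0.3855, 0.1398, 0.5693]
tcp_rot: [[-0.992, -0.122, 0.021], [-0.122, 0.992, 0.017], [-0.022, 0.014, -1.0]]
force: [0.1, 0.7, -5.5]
finger_gap: 0.0584
```

```bash
python3 - <<'E'
from h import *
s=get_state();print(s['time'],s['eef_pos'],s['tcp_rot'].round(3),s['joint_pos'].round(3),s['force'],s['finger_gap'])
E
```

```text
11.6 [0.38545133 0.13978621 0.56926988] [[-0.992 -0.122  0.021]
 [-0.122  0.992  0.017]
 [-0.022  0.014 -1.   ]] [0.135 0.065 0.465 1.948 0.014 0.013] [ 0.12018892  0.70124568 -5.4632985 ] 0.058412006091974576
```

The tilt works: pushing up at the joint 4 stop tips the tool outward. I'll continue.

{"fn": "step_arm", "kwargs": {
  "commands": [
    {"translation": [-0.2,-0.1,-1],"roll": 0,"gripper": 0},
    {"translation": [-0.2,-0.1,-1],"roll": 0,"gripper": 0},
    {"translation": [-0.2,-0.1,-1],"roll": 0,"gripper": 0},
    {"translation": [-0.2,0,-1],"roll": 0,"gripper": 0},
    {"translation": [-0.2,0,-1],"roll": 0,"gripper": 0},
    {"translation": [-0.2,0,-1],"roll": 0,"gripper": 0},
    {"translation": [-0.2,0,-1],"roll": 0,"gripper": 0},
    {"translation": [-0.2,0,-1],"roll": 0,"gripper": 0}
  ]
}}

```text
time: 12.4
eef_pos: [0.3919, 0.1292, 0.6327]
tcp_rot: [[-0.975, -0.121, 0.186], [-0.116, 0.993, 0.036], [-0.189, 0.014, -0.982]]
force: [-0.6, -0.8, -5.4]
finger_gap: 0.0585
```

```bash
python3 - <<'E'
from h import *
s=get_state();print(s['time'],s['eef_pos'],s['tcp_rot'].round(3),s['joint_pos'].round(3),s['force'],s['finger_gap'])
E
```

```text
12.4 [0.39193661 0.12915573 0.63271204] [[-0.975 -0.121  0.186]
 [-0.116  0.993  0.036]
 [-0.189  0.014 -0.982]] [ 0.105  0.038  0.605  1.948  0.017 -0.013] [-0.59302282 -0.81076127 -5.37762242] 0.058537217583942765
```

{"fn": "step_arm", "kwargs": {
  "commands": [
    {"translation": [-0.2,0,-1],"roll": 0,"gripper": 0},
    {"translation": [-0.2,0,-1],"roll": 0,"gripper": 0},
    {"translation": [-0.2,0,-1],"roll": 0,"gripper": 0},
    {"translation": [-0.2,0,-1],"roll": 0,"gripper": 0},
    {"translation": [-0.2,0,-1],"roll": 0,"gripper": 0},
    {"translation": [-0.2,0,-1],"roll": 0,"gripper": 0},
    {"translation": [-0.2,0,-1],"roll": 0,"gripper": 0},
    {"translation": [-0.2,0,-1],"roll": 0,"gripper": 0},
    {"translation": [-0.2,0,-1],"roll": 0,"gripper": 0},
    {"translation": [-0.2,0,-1],"roll": 0,"gripper": 0},
    {"translation": [-0.2,0,-1],"roll": 0,"gripper": 0},
    {"translation": [-0.2,0,-1],"roll": 0,"gripper": 0}
  ]
}}

```text
time: 13.6
eef_pos: [0.3436, 0.124, 0.7313]
tcp_rot: [[-0.896, -0.12, 0.428], [-0.104, 0.993, 0.061], [-0.432, 0.01, -0.902]]
force: [0.3, 0.1, -5.5]
finger_gap: 0.0586
```

```bash
python3 - <<'E'
from h import *
s=get_state();print(s['time'],s['eef_pos'],s['tcp_rot'].round(3),s['joint_pos'].round(3),s['force'],s['finger_gap'])
E
```

```text
13.6 [0.34359738 0.12403777 0.73127846] [[-0.896 -0.12   0.428]
 [-0.104  0.993  0.061]
 [-0.432  0.01  -0.902]] [ 0.106 -0.059  0.765  1.948  0.016 -0.008] [ 0.30622001  0.11471071 -5.45004706] 0.05862200901101286
```

{"fn": "step_arm", "kwargs": {
  "commands": [
    {"translation": [-0.3,0,-1],"roll": 0,"gripper": 0},
    {"translation": [-0.3,0,-1],"roll": 0,"gripper": 0},
    {"translation": [-0.3,0,-1],"roll": 0,"gripper": 0},
    {"translation": [-0.3,0,-1],"roll": 0,"gripper": 0},
    {"translation": [-0.3,0,-1],"roll": 0,"gripper": 0},
    {"translation": [-0.3,0,-1],"roll": 0,"gripper": 0}
  ]
}}

```text
time: 14.2
eef_pos: [0.3107, 0.1235, 0.7801]
tcp_rot: [[-0.832, -0.118, 0.542], [-0.095, 0.993, 0.071], [-0.546, 0.008, -0.837]]
force: [-0.7, 0.6, -5.4]
finger_gap: 0.0584
```

{"fn": "step_arm", "kwargs": {
  "commands": [
    {"translation": [0.27,0.08,1],"roll": 0,"gripper": 0},
    {"translation": [0.27,0.08,1],"roll": 0,"gripper": 0},
    {"translation": [0.27,0.08,1],"roll": 0,"gripper": 0},
    {"translation": [0.27,0.08,1],"roll": 0,"gripper": 0},
    {"translation": [0.27,0.08,1],"roll": 0,"gripper": 0},
    {"translation": [0.27,0.08,1],"roll": 0,"gripper": 0},
    {"translation": [0.27,0.08,1],"roll": 0,"gripper": 0},
    {"translation": [0.27,0.08,1],"roll": 0,"gripper": 0},
    {"translation": [0.27,0.08,1],"roll": 0,"gripper": 0},
    {"translation": [0.27,0.08,1],"roll": 0,"gripper": 0},
    {"translation": [0.27,0.08,1],"roll": 0,"gripper": 0},
    {"translation": [0.27,0.08,1],"roll": 0,"gripper": 0}
  ]
}}

```text
time: 15.4
eef_pos: [0.4036, 0.163, 0.4817]
tcp_rot: [[-0.821, -0.119, 0.558], [-0.094, 0.993, 0.074], [-0.563, 0.009, -0.827]]
force: [0.8, -0.6, -5.4]
finger_gap: 0.0582
```

{"fn": "step_arm", "kwargs": {
  "commands": [
    {"translation": [0.35,0.07,1],"roll": 0,"gripper": 0},
    {"translation": [0.35,0.07,1],"roll": 0,"gripper": 0},
    {"translation": [0.35,0.07,1],"roll": 0,"gripper": 0},
    {"translation": [0.35,0.07,1],"roll": 0,"gripper": 0},
    {"translation": [0.35,0.07,1],"roll": 0,"gripper": 0},
    {"translation": [0.35,0.07,0.9],"roll": 0,"gripper": 0},
    {"translation": [0.3,0,0.5],"roll": 0,"gripper": 0},
    {"translation": [0,0,0],"roll": 0,"gripper": 0}
  ]
}}

```text
time: 16.2
eef_pos: [0.4405, 0.1807, 0.304]
tcp_rot: [[-0.825, -0.12, 0.551], [-0.095, 0.993, 0.074], [-0.556, 0.009, -0.831]]
force: [0.1, 1.0, -5.8]
finger_gap: 0.0584
```

```bash
python3 - <<'E'
from h import *
c=cap('wrist');d=cap('side');e=cap('scene');s=get_state();print(s['time'],s['eef_pos'],s['tcp_rot'].round(3),s['joint_pos'].round(3),s['force'],s['finger_gap'])
print(c['extrinsics'].round(3))
f=lambda i,x,y,w,h:cv2.resize(i[y:y+h,x:x+w],(400,300),interpolation=cv2.INTER_CUBIC)
o=np.vstack([np.hstack([f(c['img'],0,0,640,480),f(d['img'],230,200,200,150)]),np.hstack([f(e['img'],320,150,160,120),f(c['img'],160,180,320,240)])])
cv2.imwrite('pics/c3.png',o)
E
python3 m.py | grep -E 'grey|\[3|\[2' | tail -4
```

```text
16.35 [0.44167461 0.18097182 0.30754498] [[-0.822 -0.12   0.556]
 [-0.094  0.993  0.075]
 [-0.561  0.009 -0.828]] [ 0.241 -0.149 -0.555  0.572 -0.06   0.105] [-0.33733556 -0.22064328 -4.63182283] 0.05834470382043298
[[-0.12  -0.638 -0.76   0.343]
 [ 0.993 -0.069 -0.099  0.169]
 [ 0.01  -0.767  0.642  0.323]
 [ 0.     0.     0.     1.   ]]
side grey [353, 164, 48, 52, 906] med [0.377 0.203 0.411] lo [0.342 0.182 0.386] hi [0.409 0.209 0.449] rect [374.9 191.4] [36.9 77.4] 87.9
side grey [331, 230, 14, 16, 88] med [0.414 0.23  0.335] lo [0.409 0.214 0.331] hi [0.418 0.245 0.339] rect [413.2 229.7] [ 9.6 33.6] 0.1
side grey [253, 261, 44, 40, 700] med [0.57  0.218 0.138] lo [0.551 0.182 0.086] hi [0.623 0.23  0.166] rect [585.9 206.5] [80.4 50.8] 6.1
side grey [289, 281, 31, 29, 465] med [0.507 0.207 0.113] lo [0.482 0.179 0.09 ] hi [0.529 0.223 0.129] rect [510.  202.7] [58.2 55.9] 50.1
```

View pics/c3.png

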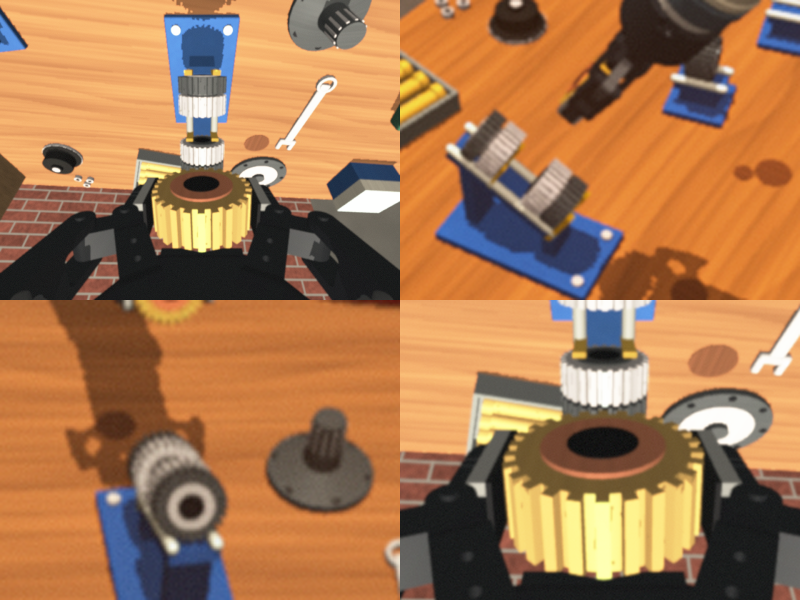

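The top left panel shows the gear held with its tilt along the cradle line. It also shows the gap below with its yellow prongs, so no obstruction. Next I'll measure the gap and the held gear in the bed frame from the wrist depth.

```bash
cat > bed.py <<'E'
from h import *
import sys
def bedR(psi):
    c,s=np.cos(psi),np.sin(psi);t=np.pi/6
    x=np.array([c*np.cos(t),s*np.cos(t),np.sin(t)]);y=np.array([-s,c,0]);return np.stack([x,y,np.cross(x,y)],1)
if __name__=='__main__':
    for n in('wrist','scene','side'):
        c=load(n);P=cloud(c);h=cv2.cvtColor(c['img'],cv2.COLOR_BGR2HSV);H,S,V=h[...,0],h[...,1],h[...,2];z=P[...,2]
        near=(np.hypot(P[...,0]-.547,P[...,1]-.196)<.13)
        f=(H>105)&(H<130)&(S>120)&near&(z<.02)&(z>.004)
        r=cv2.minAreaRect((P[f][:,:2]*1000).astype(np.float32));print(n,'foot',np.round(r[0],1),np.round(r[1],1),round(r[2],2))
        R=bedR(np.radians(6.7));Q=(P-np.array([.547,.196,.115]))@R
        g=near&(S<70)&(z>.07)&(z<.2)&(abs(Q[...,1])<.035)&(abs(Q[...,0])<.08)&(Q[...,2]<.034)&(Q[...,2]>-.015)
        q=Q[g]
        for a,b in((-.08,0),(0,.08)):
            w=q[(q[:,0]>a)&(q[:,0]<b)]
            if len(w)>30: print(' steel',len(w),'x',np.percentile(w[:,0],[1,3,50,97,99]).round(4),'y',np.percentile(w[:,1],[1,99]).round(4),'z99',np.percentile(w[:,2],99).round(4))
        ye=near&(H>18)&(H<33)&(S>150)&(abs(Q[...,0]-.018)<.01)&(abs(Q[...,1])<.03)&(Q[...,2]<.03)
        if ye.sum()>10: print(' prong',ye.sum(),np.percentile(Q[ye],[3,50,97],axis=0).round(4))
        s=get_state();T=s['tcp_rot'];L=(P-s['eef_pos'])@T
        br=(H>10)&(H<34)&(S>80)&(abs(L[...,1])<.033)&(abs(L[...,0])<.03)&(L[...,2]<.1)&(L[...,2]>.005)
        if br.sum()>50:
            w=L[br];print(' brass tool-frame',br.sum(),np.percentile(w,[1,50,99],axis=0).round(4))
E
python3 bed.py
```

```text
wrist foot [543.6 195.8] [186.8  97.2] 6.53
 steel 4899 x [-0.0645 -0.0631 -0.0411 -0.0196 -0.0186] y [-0.028   0.0282] z99 0.0321
 steel 3185 x [0.019  0.0192 0.0302 0.0511 0.0533] y [-0.0285  0.028 ] z99 0.0318
 prong 262 [[ 0.0152 -0.0201 -0.0174]
 [ 0.0157  0.0126  0.0028]
 [ 0.0192  0.0203  0.0084]]
 brass tool-frame 14075 [[-0.0085 -0.0293  0.0226]
 [ 0.0098  0.0006  0.0303]
 [ 0.0153  0.0289  0.0775]]
scene foot [549.1 194. ] [188.8  96.5] 7.05
 steel 276 x [-0.0482 -0.0459 -0.0205 -0.0152 -0.014 ] y [-0.0307  0.022 ] z99 0.0322
 steel 615 x [0.0221 0.0256 0.0631 0.0676 0.0684] y [-0.0308  0.0233] z99 0.032
 brass tool-frame 636 [[-0.0162 -0.0309  0.0075]
 [-0.0106 -0.0013  0.046 ]
 [ 0.0114  0.0304  0.0785]]
side foot [543.5 198.9] [186.2  97.2] 7.05
 steel 473 x [-0.0603 -0.0596 -0.0347 -0.0181 -0.0171] y [-0.015   0.0304] z99 0.0315
 steel 420 x [0.0201 0.0213 0.0356 0.0621 0.0634] y [-0.0141  0.0305] z99 0.0313
 brass tool-frame 79 [[-0.0128 -0.0255  0.0065]
 [-0.0099  0.0081  0.0458]
 [ 0.0031  0.0326  0.0795]]
```

The gap runs from x −18 to +15 mm in my provisional bed frame, so its middle is shifted about −1.3 mm, and y is centred. The gear centre in the tool frame is about (2,0,52) mm. The tool tilt is 34°, where 30° is wanted. Held rows sag inward, so I'll try some.

{"fn": "step_arm", "kwargs": {
  "commands": [
    {"translation": [0,0,0],"roll": 0,"gripper": 0},
    {"translation": [0,0,0],"roll": 0,"gripper": 0},
    {"translation": [0,0,0],"roll": 0,"gripper": 0},
    {"translation": [0,0,0],"roll": 0,"gripper": 0},
    {"translation": [0,0,0],"roll": 0,"gripper": 0},
    {"translation": [0,0,0],"roll": 0,"gripper": 0},
    {"translation": [0,0,0],"roll": 0,"gripper": 0},
    {"translation": [0,0,0],"roll": 0,"gripper": 0},
    {"translation": [0,0,0],"roll": 0,"gripper": 0},
    {"translation": [0,0,0],"roll": 0,"gripper": 0}
  ]
}}

```text
time: 17.35
eef_pos: [0.4425, 0.1811, 0.3117]
tcp_rot: [[-0.819, -0.12, 0.561], [-0.093, 0.993, 0.076], [-0.566, 0.01, -0.824]]
force: [0.4, -0.7, -4.9]
finger_gap: 0.0581
```

```bash
cat > plan.py <<'E'
from bed import *
c0=np.array([.002,0,.052])
def plan(tx,ty,tz,psi=6.8,off=(-.0013,0,.0015)):
    s=get_state();R=bedR(np.radians(psi));T=s['tcp_rot'];O=np.array([.547,.196,.115])+R@np.array(off)
    g=(s['eef_pos']+T@c0-O)@R
    A=R.T@T;print('t',s['time'],'gear in bed mm',(g*1000).round(1),'axle err deg pitch,yaw',np.degrees([A[2,0],A[1,0]]).round(1),'gap',s['finger_gap'],'F',s['force'].round(1))
    d=T.T@(R@(np.array([tx,ty,tz])/1000-g));print('tool move /25mm',(d/.025).round(2))
    print('unit -zbed in tool',(T.T@-R[:,2]).round(3),'unit xbed',(T.T@R[:,0]).round(3))
if __name__=='__main__': plan(*map(float,sys.argv[1:4]))
E
python3 plan.py 0 0 75
```

```text
t 17.35 gear in bed mm [ 10.4  -1.9 169.6] axle err deg pitch,yaw [-4.5  0.3] gap 0.05806713092899517 F [ 0.4 -0.7 -4.9]
tool move /25mm [0.71 0.04 3.74]
unit -zbed in tool [ 0.078 -0.01   0.997] unit xbed [-0.997  0.004  0.079]
```

{"fn": "step_arm", "kwargs": {
  "commands": [
    {"translation": [0.2,0.02,0.9],"roll": 0,"gripper": 0},
    {"translation": [0.2,0.02,0.9],"roll": 0,"gripper": 0},
    {"translation": [0.2,0,0.9],"roll": 0,"gripper": 0},
    {"translation": [0.1,0,0.7],"roll": 0,"gripper": 0},
    {"translation": [0.02,0,0.3],"roll": 0,"gripper": 0},
    {"translation": [0,0,0],"roll": 0,"gripper": 0}
  ]
}}

```text
time: 17.95
eef_pos: [0.4817, 0.188, 0.2242]
tcp_rot: [[-0.817, -0.12, 0.564], [-0.093, 0.993, 0.077], [-0.569, 0.011, -0.822]]
force: [0.3, 0.8, -5.5]
finger_gap: 0.0583
```

```bash
python3 - <<'E'
from h import *
c=cap('wrist');d=cap('side');e=cap('scene')
f=lambda i,x,y,w,h:cv2.resize(i[y:y+h,x:x+w],(400,300),interpolation=cv2.INTER_CUBIC)
cv2.imwrite('pics/c4.png',np.hstack([f(c['img'],160,60,400,300),f(d['img'],230,200,160,120)]))
E
python3 bed.py; python3 plan.py 0 0 40
```

```text
wrist foot [518.9 193. ] [132.5  97.8] 6.9
 steel 10600 x [-0.0648 -0.0638 -0.0414 -0.0199 -0.0187] y [-0.0276  0.0276] z99 0.0321
 steel 339 x [0.0187 0.0188 0.0196 0.0219 0.0225] y [-0.0295  0.0277] z99 0.0038
 prong 521 [[ 0.0149 -0.0206 -0.0205]
 [ 0.0155 -0.0129 -0.005 ]
 [ 0.0164  0.0201  0.0071]]
 brass tool-frame 14041 [[-0.0107 -0.0292  0.0218]
 [ 0.0077  0.0009  0.0294]
 [ 0.0131  0.029   0.0769]]
scene foot [550.8 194.8] [184.9  97.2] 6.55
 steel 246 x [-0.0464 -0.0429 -0.0198 -0.0149 -0.0137] y [-0.0307  0.0188] z99 0.0323
 steel 618 x [0.0227 0.0255 0.0628 0.0678 0.0686] y [-0.0308  0.0237] z99 0.0321
 brass tool-frame 618 [[-0.0168 -0.0314  0.0067]
 [-0.0112 -0.0013  0.0444]
 [ 0.0099  0.0296  0.0778]]
side foot [544.  198.1] [186.8  98.1] 6.94
 steel 360 x [-0.0584 -0.0533 -0.0319 -0.0179 -0.0166] y [-0.0129  0.0304] z99 0.0311
 steel 443 x [0.02   0.0213 0.0365 0.062  0.0634] y [-0.0142  0.0305] z99 0.031
 brass tool-frame 72 [[-0.0153 -0.0267  0.007 ]
 [-0.0112  0.0101  0.0476]
 [ 0.0017  0.032   0.0753]]
t 18.1 gear in bed mm [ 2.2  0.4 75.4] axle err deg pitch,yaw [-4.8  0.3] gap 0.05817910873422084 F [-0.2  0.7 -5.1]
tool move /25mm [ 0.21 -0.03  1.4 ]
unit -zbed in tool [ 0.085 -0.01   0.996] unit xbed [-0.996  0.004  0.085]
```

View pics/c4.png

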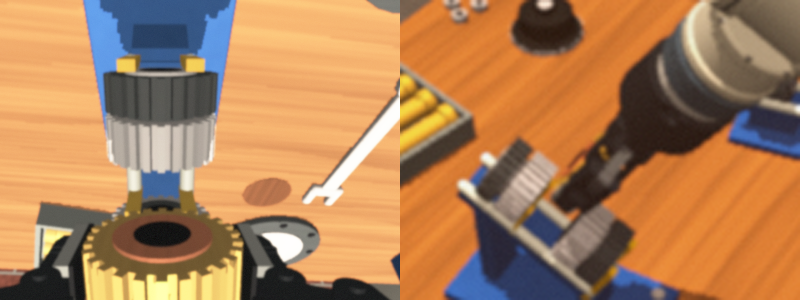

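The crop shows the gear over the gap with the prongs at crop pixels (132,200) and (187,200). The neighbours are untouched. The gear offset seems to depend on arm settling between picture and state, so I'll take one settled capture.

```bash
python3 - <<'E'
from h import *
print(get_state()['eef_pos']);cap('wrist');print(get_state()['eef_pos'])
E
python3 bed.py|sed -n 1,7p
```

```text
[0.4817246  0.1881177  0.22583572]
[0.48173873 0.18814933 0.22607443]
wrist foot [518.9 193. ] [130.   97.8] 6.82
 steel 10503 x [-0.0647 -0.0636 -0.0413 -0.0199 -0.0188] y [-0.0276  0.0276] z99 0.0321
 steel 502 x [0.0187 0.0188 0.0196 0.0221 0.0226] y [-0.0294  0.0286] z99 0.0063
 prong 609 [[ 0.015  -0.0205 -0.02  ]
 [ 0.0155 -0.0125 -0.0031]
 [ 0.0176  0.0203  0.0078]]
 brass tool-frame 14028 [[-0.0116 -0.0291  0.0206]
```

```bash
sed -i 's/c0=np.array.*/c0=np.array([-.0003,0,.0505])/; s/off=(-.0013/off=(-.0011/' plan.py; python3 plan.py 0 0 62
```

```text
t 18.15 gear in bed mm [ 4.3  0.4 77.3] axle err deg pitch,yaw [-4.9  0.3] gap 0.0585713249595945 F [ 0.2  0.3 -5.3]
tool move /25mm [ 0.22 -0.02  0.59]
unit -zbed in tool [ 0.085 -0.011  0.996] unit xbed [-0.996  0.004  0.085]
```

{"fn": "step_arm", "kwargs": {
  "commands": [
    {"translation": [0.15,-0.02,0.3],"roll": 0,"gripper": 0},
    {"translation": [0.1,0,0.4],"roll": 0,"gripper": 0},
    {"translation": [0,0,0],"roll": 0,"gripper": 0}
  ]
}}

```text
time: 18.45
eef_pos: [0.4871, 0.1886, 0.2089]
tcp_rot: [[-0.813, -0.121, 0.57], [-0.092, 0.993, 0.079], [-0.575, 0.011, -0.818]]
force: [0.3, -0.1, -6.1]
finger_gap: 0.0586
```

```bash
python3 plan.py 0 0 30
```

```text
t 18.45 gear in bed mm [ 0.5  0.3 59.7] axle err deg pitch,yaw [-5.1  0.3] gap 0.05857895316986333 F [ 0.3 -0.1 -6.1]
tool move /25mm [ 0.13 -0.02  1.18]
unit -zbed in tool [ 0.089 -0.011  0.996] unit xbed [-0.996  0.004  0.089]
```

{"fn": "step_arm", "kwargs": {
  "commands": [
    {"translation": [0.07,0,0.6],"roll": 0,"gripper": 0},
    {"translation": [0.06,-0.01,0.6],"roll": 0,"gripper": 0},
    {"translation": [0,0,0.1],"roll": 0,"gripper": 0}
  ]
}}

```text
time: 18.75
eef_pos: [0.5036, 0.1908, 0.1799]
tcp_rot: [[-0.812, -0.121, 0.571], [-0.092, 0.993, 0.079], [-0.576, 0.011, -0.817]]
force: [-0.0, -0.8, -4.9]
finger_gap: 0.0583
```

```bash
python3 plan.py 0 0 3; python3 - <<'E'
from h import *
c=cap('wrist');d=cap('side');e=cap('scene')
f=lambda i,x,y,w,h:cv2.resize(i[y:y+h,x:x+w],(400,300),interpolation=cv2.INTER_CUBIC)
cv2.imwrite('pics/c5.png',np.hstack([f(c['img'],160,60,400,300),f(d['img'],240,230,120,90)]))
E
python3 plan.py 0 0 3
```

```text
t 18.75 gear in bed mm [ 0.5  0.5 26.3] axle err deg pitch,yaw [-5.2  0.3] gap 0.05832881056941522 F [-0.  -0.8 -4.9]
tool move /25mm [ 0.11 -0.03  0.93]
unit -zbed in tool [ 0.09  -0.011  0.996] unit xbed [-0.996  0.004  0.09 ]
t 18.9 gear in bed mm [ 1.3  0.6 27.6] axle err deg pitch,yaw [-5.3  0.3] gap 0.05828807033873124 F [-0.3 -0.1 -5.3]
tool move /25mm [ 0.14 -0.04  0.98]
unit -zbed in tool [ 0.092 -0.012  0.996] unit xbed [-0.996  0.003  0.092]
```

View pics/c5.png

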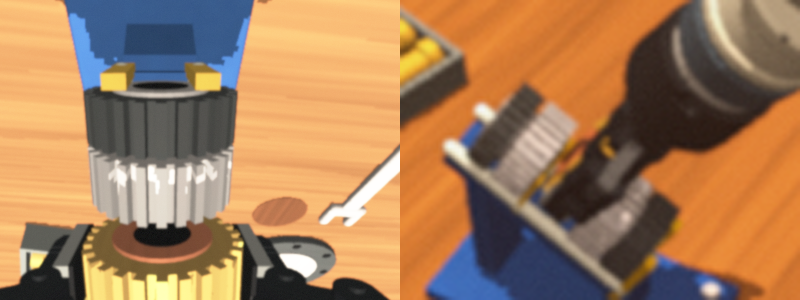

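The brass gear is now entering the gap, centred behind the bright gear (crop 160,240). There is no contact force and the neighbours are unmoved. I'll lower it gently.

{"fn": "step_arm", "kwargs": {
  "commands": [
    {"translation": [0.08,-0.02,0.4],"roll": 0,"gripper": 0},
    {"translation": [0.06,-0.01,0.35],"roll": 0,"gripper": 0},
    {"translation": [0.02,0,0.1],"roll": 0,"gripper": 0}
  ]
}}

```text
time: 19.2
eef_pos: [0.5134, 0.1917, 0.1623]
tcp_rot: [[-0.809, -0.121, 0.575], [-0.092, 0.993, 0.08], [-0.58, 0.012, -0.815]]
force: [-0.1, 0.7, -5.3]
finger_gap: 0.0586
```

```bash
python3 plan.py 0 0 0
```

```text
t 19.2 gear in bed mm [0.5 0.3 6.2] axle err deg pitch,yaw [-5.4  0.3] gap 0.058620331923940366 F [-0.1  0.7 -5.3]
tool move /25mm [ 0.04 -0.01  0.24]
unit -zbed in tool [ 0.095 -0.012  0.995] unit xbed [-0.995  0.003  0.095]
```

{"fn": "step_arm", "kwargs": {
  "commands": [
    {"translation": [0.03,0,0.14],"roll": 0,"gripper": 0},
    {"translation": [0.02,0,0.12],"roll": 0,"gripper": 0}
  ],
  "newtons": 30
}}

```text
time: 19.4
eef_pos: [0.5165, 0.1921, 0.1564]
tcp_rot: [[-0.809, -0.121, 0.576], [-0.092, 0.993, 0.08], [-0.581, 0.012, -0.814]]
force: [-22.2, -9.6, 24.5]
finger_gap: 0.0584
```

```bash
python3 plan.py 0 0 0
```

```text
t 19.4 gear in bed mm [ 0.4  0.3 -0.5] axle err deg pitch,yaw [-5.5  0.3] gap 0.05837808987398916 F [-22.2  -9.6  24.5]
tool move /25mm [ 0.01 -0.01 -0.02]
unit -zbed in tool [ 0.096 -0.012  0.995] unit xbed [-0.995  0.003  0.096]
```

The contact force, about 37 N, is along the bed normal at z≈0, so the gear is on the bars. I'll ease the grip so it squares itself, then check.

{"fn": "step_arm", "kwargs": {
  "commands": [
    {"translation": [0,0,0],"roll": 0,"gripper": 0},
    {"translation": [0,0,0],"roll": 0,"gripper": 0}
  ],
  "newtons": 20
}}

```text
time: 19.6
eef_pos: [0.516, 0.192, 0.1568]
tcp_rot: [[-0.809, -0.121, 0.576], [-0.092, 0.993, 0.08], [-0.581, 0.011, -0.814]]
force: [-4.0, -1.0, -2.2]
finger_gap: 0.0586
```

```bash
python3 plan.py 0 0 0; python3 - <<'E'
from h import *
c=cap('wrist');d=cap('side');e=cap('scene')
f=lambda i,x,y,w,h:cv2.resize(i[y:y+h,x:x+w],(400,300),interpolation=cv2.INTER_CUBIC)
cv2.imwrite('pics/c6.png',np.hstack([f(c['img'],120,60,440,330),f(d['img'],240,230,120,90)]))
E
python3 bed.py
```

```text
t 19.6 gear in bed mm [0.1 0.2 0.1] axle err deg pitch,yaw [-5.5  0.2] gap 0.05857090601246326 F [-4.  -1.  -2.2]
tool move /25mm [ 0.   -0.01  0.  ]
unit -zbed in tool [ 0.097 -0.011  0.995] unit xbed [-0.995  0.003  0.097]
wrist foot [509.1 191.8] [81.5 98.3] 6.93
 steel 32045 x [-0.0649 -0.0647 -0.0415 -0.0095 -0.0039] y [-0.0334  0.0334] z99 0.0322
 steel 1075 x [0.0001 0.0004 0.0206 0.0278 0.0301] y [-0.0295  0.0294] z99 0.0329
 brass tool-frame 9937 [[-0.0225 -0.0292  0.0201]
 [ 0.0014  0.002   0.0256]
 [ 0.0112  0.0291  0.0431]]
scene foot [549.3 194.4] [187.1  97.1] 6.6
 steel 57 x [-0.0475 -0.0469 -0.0317 -0.0191 -0.011 ] y [-0.0286  0.0102] z99 0.032
 steel 666 x [0.0047 0.0065 0.0627 0.0681 0.0692] y [-0.0338  0.0343] z99 0.0319
 brass tool-frame 224 [[-0.0297 -0.0307  0.0063]
 [-0.0078 -0.0089  0.0259]
 [ 0.0277  0.0302  0.0538]]
side foot [544.3 197.5] [186.8  99. ] 6.72
 steel 243 x [-0.0587 -0.0529 -0.0363 -0.0262 -0.0245] y [-0.0129  0.0307] z99 0.0315
 steel 452 x [0.0201 0.0213 0.0369 0.0619 0.0634] y [-0.0141  0.0304] z99 0.031
 brass tool-frame 136 [[-0.0214 -0.0262  0.0215]
 [-0.0135  0.0101  0.0513]
 [ 0.0021  0.0317  0.0893]]
```

View pics/c6.png

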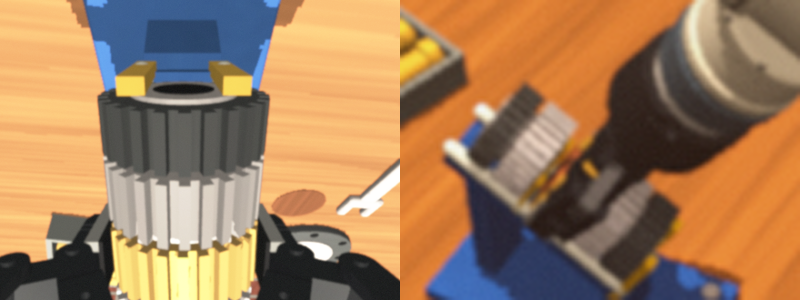

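The gear is seated in line behind the bright gear (crop 185,260), and its rim is flush with the others. I'll press lightly and open.

{"fn": "step_arm", "kwargs": {
  "commands": [
    {"translation": [0,0,0.05],"roll": 0,"gripper": 0},
    {"translation": [0,0,0.02],"roll": 0,"gripper": 0.75},
    {"translation": [0,0,0],"roll": 0,"gripper": 0.85},
    {"translation": [0,0,0],"roll": 0,"gripper": 1},
    {"translation": [0,0,0],"roll": 0,"gripper": 1},
    {"translation": [0,0,0],"roll": 0,"gripper": 1}
  ]
}}

```text
time: 20.35
eef_pos: [0.52, 0.1928, 0.1593]
tcp_rot: [[-0.803, -0.121, 0.584], [-0.091, 0.993, 0.081], [-0.589, 0.012, -0.808]]
force: [0.1, 0.2, 0.6]
finger_gap: 0.0855
```

```bash
python3 plan.py 0 0 0
```

```text
t 20.35 gear in bed mm [5.4 0.6 0.3] axle err deg pitch,yaw [-6.1  0.3] gap 0.08547559779353715 F [0.1 0.2 0.6]
tool move /25mm [ 0.21 -0.03 -0.01]
unit -zbed in tool [ 0.106 -0.012  0.994] unit xbed [-0.994  0.004  0.106]
```

{"fn": "step_arm", "kwargs": {
  "commands": [
    {"translation": [-0.05,0,-0.4],"roll": 0,"gripper": 1},
    {"translation": [-0.08,0,-0.8],"roll": 0,"gripper": 1},
    {"translation": [-0.1,0,-1],"roll": 0,"gripper": 1},
    {"translation": [-0.1,0,-1],"roll": 0,"gripper": 1},
    {"translation": [-0.1,0,-1],"roll": 0,"gripper": 1},
    {"translation": [-0.1,0,-1],"roll": 0,"gripper": 1},
    {"translation": [0,0,-0.6],"roll": 0,"gripper": 1},
    {"translation": [0,0,0],"roll": 0,"gripper": 1}
  ]
}}

```text
time: 21.15
eef_pos: [0.4409, 0.1813, 0.2925]
tcp_rot: [[-0.802, -0.121, 0.584], [-0.09, 0.993, 0.082], [-0.59, 0.013, -0.807]]
force: [-0.1, 0.1, 0.5]
finger_gap: 0.0854
```

```bash
python3 - <<'E'
from h import *
c=cap('wrist');d=cap('side');e=cap('scene')
f=lambda i,x,y,w,h:cv2.resize(i[y:y+h,x:x+w],(400,300),interpolation=cv2.INTER_CUBIC)
cv2.imwrite('pics/c7.png',np.vstack([np.hstack([f(c['img'],160,0,320,240),f(d['img'],230,230,140,105)]),np.hstack([f(e['img'],340,180,120,90),f(e['img'],0,0,640,480)])]))
from bed import bedR
for n,c in(('wrist',c),('scene',e),('side',d)):
    P=cloud(c);h=cv2.cvtColor(c['img'],cv2.COLOR_BGR2HSV);Q=(P-np.array([.547,.196,.115]))@bedR(np.radians(6.8))
    m=(h[...,0]>10)&(h[...,0]<34)&(h[...,1]>80)&(abs(Q[...,0])<.03)&(abs(Q[...,1])<.035)&(Q[...,2]>.009)&(Q[...,2]<.04)
    if m.sum()>10: print(n,m.sum(),np.percentile(Q[m],[2,50,98],axis=0).round(4))
E
python3 bed.py|grep -v brass
```

```text
wrist 2404 [[-0.0165 -0.0273  0.012 ]
 [-0.0055 -0.      0.0267]
 [ 0.0063  0.0269  0.0329]]
scene 170 [[-0.0207 -0.0294  0.0112]
 [ 0.0048 -0.0104  0.0261]
 [ 0.0278  0.0201  0.033 ]]
side 322 [[-0.0189 -0.0226  0.0107]
 [-0.0044  0.0086  0.0241]
 [ 0.009   0.0279  0.0323]]
wrist foot [543.7 195.7] [187.1  97.2] 6.51
 steel 5477 x [-0.0646 -0.0634 -0.0412 -0.0196 -0.0185] y [-0.0282  0.0282] z99 0.032
 steel 4145 x [0.019  0.0193 0.0352 0.0607 0.0621] y [-0.0283  0.0278] z99 0.0319
 prong 146 [[ 0.0152 -0.0204  0.0018]
 [ 0.0167 -0.0126  0.007 ]
 [ 0.0195  0.0204  0.0087]]
scene foot [547.8 194.2] [192.5  96.4] 6.56
 steel 97 x [-0.05   -0.0489 -0.0338 -0.0181 -0.0179] y [-0.0303  0.0123] z99 0.0326
 steel 555 x [0.0303 0.0356 0.0631 0.0681 0.0691] y [-0.0305  0.0233] z99 0.0319
side foot [543.7 198.7] [186.3  96.9] 6.91
 steel 434 x [-0.0606 -0.0595 -0.0354 -0.0201 -0.0187] y [-0.0165  0.0304] z99 0.0311
 steel 413 x [0.02   0.0213 0.0356 0.062  0.0634] y [-0.0146  0.0308] z99 0.0312
```

View pics/c7.png

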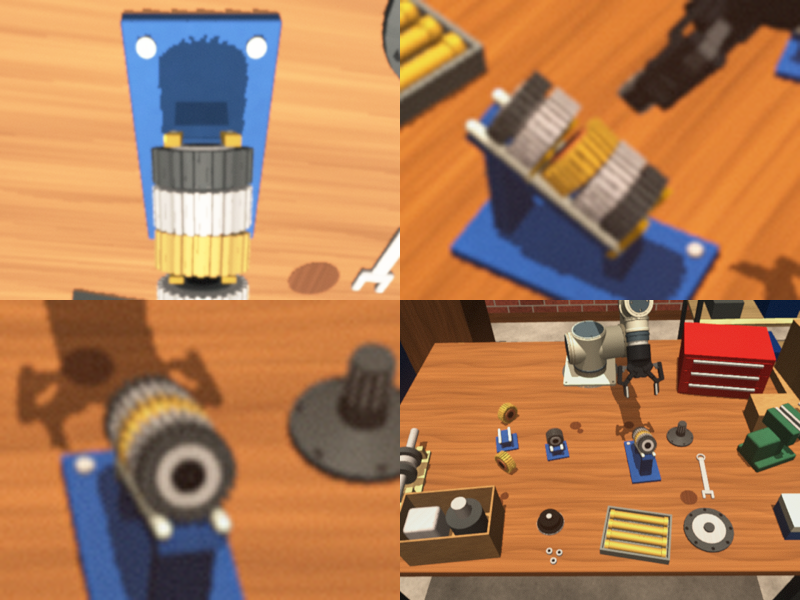

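The brass gear stands flush in the gap in all three views, leaning on the gear below it. The neighbours have not moved and the arm is clear, so I'm handing in.

```bash
python3 -c "
from h import *
print(job.sign_off(), get_state()['time'])"
```

```text
the job is handed in; nothing more can be done
the job is handed in; nothing more can be done
```

The brass gear is in the gap on the cradle, resting on the bars in line with the others. I handed the job in at about 21 s, with the arm clear of everything.

**How it was done:** The gear meant was the narrow brass one on the blue stand; the two on the table are wider. The move command has no tilt, so I raised the arm until joint 4 reached its stop, which tipped the tool outward to the slope. I took the half turn first because joint 6 was near its end. Then I lowered the gear along the bed normal, eased the grip while it was on the bars, opened, and backed out.

**Last checks:**
- **Seating:** The gear's top is level with its neighbours to about 1 mm, and it is centred across the bars to within about 0.5 mm. It has slid down to lean on the gear below, leaving a few millimetres free at the prongs.
- **Other things:** The steel gears measure as before, to about 1 mm in the wrist and side views. The bench things look unmoved in the final picture.

**What did not match:**
- **Tilt:** The tool was about 5.5° steeper than the bed at contact, so the gear squared itself on the bars as I eased the grip.
- **Force:** Contact reached about 37 N at the wrist for a moment, against the 120 N limit. It came through the held gear, not the gripper's body.
- **Cameras:** The scene camera read up to about 5 mm differently from the wrist camera along the slope, so I used the wrist view for the fit.

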